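# Make up the spice box and leave its lid half open

### The arm

A 6-joint arm with a two-finger parallel gripper is mounted at the origin on the work surface. World frame = base frame: x ahead of the robot, y to its left, z up, the work surface at z = 0. Lengths are in m, angles in rad, forces in N, time in s.
With the tool pointing down it reaches from about 0.375 to 0.975 m from the base axis. Payload 3.8 kg.
Tool frame: the origin (TCP) lies between the finger pads; the fingertips stand 8 mm ahead of it and the grasp point (between the pads) lies 11 mm behind it (tcp_to_tips is the distance from the TCP to the fingertips, in m); z points along the fingers, y is the line along which they close (so a half turn about z gives the same grasp; the last joint's range is limited). The gripper opens to 85 mm and grips with 20 to 120 N. Pads are 22 mm wide; open, the fingers measure 114 mm over their backs; the gripper's body (76 mm by 85 mm) begins 54 mm behind the grasp point. The pads swing forward as they close: fully open they stand 13 mm farther back than shut.
Start: joints at [1.305, 0.264, 1.604, -0, 1.274, -0.037], TCP at [0.153, 0.657, 0.239] pointing down, gripper open.
Joint ranges: [-2.63, 2.63], [-0.94, 2.18], [0.31, 2.57], [-1.31, 4.45], [0, 2.66], [-2.55, 2.55]. Speed limits (rad/s): [2.57, 2.57, 3.14, 3.14, 3.14, 3.14].

### API

Orientations are given as a rotation vector (axis times angle).
In Python, from workcell import * gives the robot as it stands.
- The arm moves only by the tool move_arm, never from a script. Its argument "series" is one flat list of numbers, 7 for each row, row after row: the finger opening in cm, from 0 to 8.54, then the shift along the tool's x, y, z in cm, then the turn, a rotation vector about the tool's x, y, z in degrees. A call has 1 to 5 rows; each row shifts and turns the commanded pose from where the row before left it, along the tool's axes as they then stand; what a row does not reach is not made up. A row lasts 1/8 s, in which the tool goes at most 62.5 mm and 10.7 degrees, less where a joint would pass 70% of its speed; a pose out of reach is approached as far as the arm can. A call is refused whole if a number of a shift passes 6.25 or a number of a turn 10.7, either way. A call with a gripper value outside its range is refused whole. The fingers move at their own pace and stop on an object; "grip_force" is the grip in N (left out, the last holds). Time passes only in rows, so rows that do not move let the fingers close. It gives the time, the measured TCP pose, the force, the opening and the grip force at its end, in the units of the state.
- read_state(): the state, without advancing time (a new reading comes with each control period).
- read_camera(name): name is "scene" or "top" or "wrist"; returns the picture (384x512x3 uint8, red, green, blue); there is no depth.
- calibration(name): a dict with "camera_matrix" (3x3 intrinsics, pixels), "k1" (the pictures are not rectified: a ray, as slopes to the right and down, at radius r is drawn at 1 + k1 r^2 times it, then the intrinsics apply), "rvec" (rotation vector, rad) and "tvec" (3), from world to camera coordinates, as OpenCV has them. Camera axes: x right, y down, z forward; pixel columns grow to the right and rows downward; lengths in m; the calibration is good to about 2 mm. A picture is of the moment at which its call begins: read the wrist's pose just before it. calibration takes no time and is no camera call; for the wrist camera it gives the pose at the moment of the call.
- finish_job(): hands the job in; it is judged then, once.
The state is a dict: "time": time; "q": joint angles; "joint_vel": joint speeds; "joint_torque": joint torques, N m; "tool_pos": TCP position; "tcp_rot": TCP orientation; "wrist_force": force on the tool from outside, world axes, zero at the start; "torque": the same for the moment, N m; "width": opening from 0.0 (shut) to 1.0 (fully open); "grip_force": force on a finger pad.
Only numpy, scipy, OpenCV 4.12 (cv2) and the standard library are available. Lean on these libraries where they do the work, as an engineer would, in place of code of your own. Each camera call takes 0.05 s, during which the arm holds its last target. There are 200 camera calls.

### The job

Put whatever was left on the lid of the wooden spice box (a pepper mill, a spatula or both) on the black rubber mat, the mill standing up, then fold the lid right back as far as it goes. Fill the empty wells with tins from the grey drying mat so that each of the six wells holds one tin standing on the floor of its well, and leave any spare tins on the drying mat. The box is still damp from washing, so when all six tins are in fold the lid forward and leave it half open, at 45 degrees, to air; take care not to push about the salt jar that stands on the rubber mat.

Things in the scene. Friction and masses are not known exactly. Their poses are not given: they have to be found in the camera images.
- spice_box: fixed wooden spice box, 156 (x) x 228 (y) mm, walls 44 mm high, lid top flat at 73 mm. Origin: centre of its underside; front faces -x, y along its length. Six wells, 66 x 66 mm, with 22 mm high dividers: centres in the box's frame at x = -36 (front row) and +36 mm (back), y = -72, 0, +72 mm, floor at z = 6 mm; a tin has 5 mm of play each way
- lid (a joint): angle of the box's lid about its hinge, rad: 0 closed, 1.57 straight up, stop at 1.85 (folded right back). The hinge is stiff: the lid stays wherever it is left and takes about 2 to 4 N at the tab to move. The axis runs along the box's y, 78 mm behind its centre and 44 mm up; the lid, a hollow wooden cover 28 mm deep, swings its front edge up and back
- lid_tab (a point): holding point of the lid's pull tab, a dark wooden tongue 30 mm wide (box's y), 10 mm thick, 44 mm out from the middle of the lid's front edge. The point is 30 mm out from that edge, 186 mm from the hinge and 11 mm above the hinge plane (55 mm over the counter when closed). Pinched by its sides it turns between the fingers, so the tool can point down through the whole swing
- rubber_mat: black rubber mat, fixed, 240 x 240 x 4 mm. Origin: centre of its underside. It lies left or right of the box, the drying mat on the other side
- drying_mat: light grey silicone drying mat, fixed, 240 x 240 x 4 mm. Origin: centre of its underside
- pepper_mill: dark wooden pepper mill, when present standing upright on the lid: body 48 mm across up to 85 mm, neck, head 42 mm across from 91 to 113 mm, small knob on top to 123 mm; 0.2 kg. Origin: centre of its underside
- spatula: pale wooden spatula, when present lying flat on the lid: 220 mm long along its x axis. Handle 14 mm wide and 12 mm thick from x = -110 to +30 mm, blade 56 mm wide and 6 mm thick from x = +30 to +110 mm. Origin: middle of its length, on its underside, on the handle and close to its balance point; 60 g
- tin1: round aluminium spice tin with its lid on: body 56 mm across and 34 mm high, on top a black cylindrical knob 20 mm across and 24 mm high (58 mm in all, about 90 g). Origin: centre of its underside, z up. All ten tins are alike; an absent one reads None. If present, starts in a well of the box, under the lid
- tin2: spice tin like tin1. If present, starts in a well of the box, under the lid
- tin3: spice tin like tin1. If present, starts in a well of the box, under the lid
- tin4: spice tin like tin1. If present, starts in a well of the box, under the lid
- tin5: spice tin like tin1. If present, starts in a well of the box, under the lid
- tin6: spice tin like tin1. If present, starts in a well of the box, under the lid
- tin7: round aluminium spice tin with its lid on: body 56 mm across and 34 mm high, on top a black cylindrical knob 20 mm across and 24 mm high (58 mm in all, about 90 g). Origin: centre of its underside, z up. All ten tins are alike; an absent one reads None. Starts standing on the drying mat
- tin8: spice tin like tin1. Starts standing on the drying mat
- tin9: spice tin like tin1. Starts standing on the drying mat
- tin10: spice tin like tin1. Starts standing on the drying mat
- well1 (a point): centre of the floor of a well, front row, left (+y); the origin of a tin in it lies here, give or take 5 mm of play
- well2 (a point): centre of the floor of a well, front row, middle; the origin of a tin in it lies here, give or take 5 mm of play
- well3 (a point): centre of the floor of a well, front row, right (-y); the origin of a tin in it lies here, give or take 5 mm of play
- well4 (a point): centre of the floor of a well, back row, left (+y); the origin of a tin in it lies here, give or take 5 mm of play
- well5 (a point): centre of the floor of a well, back row, middle; the origin of a tin in it lies here, give or take 5 mm of play
- well6 (a point): centre of the floor of a well, back row, right (-y); the origin of a tin in it lies here, give or take 5 mm of play
- salt_jar: small terracotta jar with a cork lid, 64 mm across, 57 mm high, loose, standing near the middle of the rubber mat's front (-x) edge, to be left alone. Origin: centre of its underside
Mind the look-alikes: they are no part of the job. What is shaped like the tin7 but turquoise is not meant.

How it is judged:
On the way, in this order (a step that is already met when the one before it is completed fails the run):
1. what was on the lid is on the rubber mat, with the mill standing (x of pepper_mill in the frame of rubber_mat between -0.12 and 0.12 m and y of pepper_mill in the frame of rubber_mat between -0.12 and 0.12 m and z of pepper_mill in the frame of rubber_mat below 0.012 m and angle between pepper_mill's own z axis and vertical below 0.15 rad and linear speed of each of pepper_mill, spatula below 0.03 m/s and x of spatula in the frame of rubber_mat between -0.12 and 0.12 m and y of spatula in the frame of rubber_mat between -0.12 and 0.12 m and z of spatula in the frame of rubber_mat below 0.02 m), for 0.2 s.
2. the lid is folded right back (past 1.65 rad) (value of joint lid above 1.65 rad), for 0.2 s.
3. each of the six wells holds a tin (distance between any of tin1, tin2, tin3, tin4, tin5, tin6, tin7, tin8, tin9, tin10 and well1 below 0.013 m and distance between any of tin1, tin2, tin3, tin4, tin5, tin6, tin7, tin8, tin9, tin10 and well2 below 0.013 m and distance between any of tin1, tin2, tin3, tin4, tin5, tin6, tin7, tin8, tin9, tin10 and well3 below 0.013 m and distance between any of tin1, tin2, tin3, tin4, tin5, tin6, tin7, tin8, tin9, tin10 and well4 below 0.013 m and distance between any of tin1, tin2, tin3, tin4, tin5, tin6, tin7, tin8, tin9, tin10 and well5 below 0.013 m and distance between any of tin1, tin2, tin3, tin4, tin5, tin6, tin7, tin8, tin9, tin10 and well6 below 0.013 m), for 0.2 s.
At the end, for the whole second after the job is handed in: Mill (upright) and spatula, if there, rest with their origins on the rubber mat; each well has a tin on its floor (origin within 13 mm of the well's point), spare tins stand upright within 15 cm of the middle of the drying mat; the lid rests at 0.61 to 0.96 rad (all of step 1 and all of step 3 and (horizontal distance between tin7 and drying_mat below 0.15 m or horizontal distance between tin7 and spice_box below 0.1 m) and (horizontal distance between tin8 and drying_mat below 0.15 m or horizontal distance between tin8 and spice_box below 0.1 m) and (horizontal distance between tin9 and drying_mat below 0.15 m or horizontal distance between tin9 and spice_box below 0.1 m) and (horizontal distance between tin10 and drying_mat below 0.15 m or horizontal distance between tin10 and spice_box below 0.1 m) and height (world z) of each of tin1, tin2, tin3, tin4, tin5, tin6, tin7, tin8, tin9, tin10 below 0.012 m and angle between each of tin1, tin2, tin3, tin4, tin5, tin6, tin7, tin8, tin9, tin10's own z axis and vertical below 0.2 rad and value of joint lid between 0.61 and 0.96 rad and velocity of joint lid between -0.05 and 0.05 rad/s); the robot touches nothing.
It fails at once if the salt jar is pushed more than 3 cm (distance of salt_jar from where it was at the start of the episode above 0.03 m).
Of pepper_mill, spatula only 1 to 2 are there at a start; the rules pass over those that are not, and their reading is None.
Of tin1, tin2, tin3, tin4, tin5, tin6 only 2 to 3 are there at a start; the rules pass over those that are not, and their reading is None.
At some moment in a run one of tin7, tin8, tin9, tin10 may be knocked a few centimetres aside while the robot is not near it.
It also fails if it takes over 210 s, if anything falls off the work surface, if the arm or the gripper's body presses on something with over 40 N, if the wrist force passes 120 N, or if a joint passes its speed limit or range.

## Working session

There is one attempt and no reset: what is moved stays moved. The work goes in short steps, Python scripts to look and compute and a tool call to move; the robot and the scene stay as the last step left them, time stands still between calls to the robot, and variables do not carry over. Pictures are saved under pics/ and viewed, at most 14 in all, crops included, and the job is handed in when it is done.

Besides the shell and the picture viewer there is one more tool, called after "Emit:" as name(argument=value, ...) on one line, values as JSON. move_arm: Moves the arm, as the interface text tells. Its arguments: {"type":"object","properties":{"series":{"type":"array"},"grip_force":{"type":"number"}},"required":["series"]}

```bash
mkdir -p pics; ls; cat > h.py <<'E'
from workcell import *
import numpy as np, cv2
from scipy.spatial.transform import Rotation as R
def snap(n,f):
    im=np.array(read_camera(n)); cv2.imwrite('pics/'+f,im[:,:,::-1]); return im
def ray(n,uv,cal=None):
    c=cal or calibration(n); K=np.array(c['camera_matrix']); k=c['k1']
    d=(np.array(uv,float)-K[:2,2])/[K[0,0],K[1,1]]
    s=d.copy()
    for _ in range(20): s=d/(1+k*(s@s))
    Rm=R.from_rotvec(np.ravel(c['rvec'])).as_matrix(); t=np.ravel(c['tvec'])
    return -Rm.T@t, Rm.T@np.array([s[0],s[1],1])
def at(n,uv,z,cal=None):
    o,d=ray(n,uv,cal); return o+d*(z-o[2])/d[2]
def proj(n,P,cal=None):
    c=cal or calibration(n); K=np.array(c['camera_matrix'])
    p=R.from_rotvec(np.ravel(c['rvec'])).apply(np.atleast_2d(P))+np.ravel(c['tvec'])
    s=p[:,:2]/p[:,2:]; s=s*(1+c['k1']*(s**2).sum(1,keepdims=True))
    return s*[K[0,0],K[1,1]]+K[:2,2]
E
python3 - <<'E'
from h import *
a=snap('top','top0.png'); b=snap('scene','scene0.png')
for n in ('top','scene'):
    o,d=ray(n,(256,192)); print(n,o.round(3),d.round(3))
s=read_state(); print(s)
print(R.from_rotvec(s['tcp_rot']).as_matrix().round(3))
E
```

```text
pics
top [ 0.259 -0.066  1.325] [ 0.167 -0.004 -0.986]
scene [ 1.191 -0.129  0.949] [-0.64   0.062 -0.766]
{'time': 0.1, 'q': array([ 1.30508056e+00,  2.64684112e-01,  1.60523734e+00, -1.52381360e-05,
        1.27372104e+00, -3.69457128e-02]), 'joint_vel': array([-0.00034756, -0.0005015 , -0.00434496,  0.0005552 ,  0.00053222,
       -0.0009717 ]), 'joint_torque': array([-8.18374265e-04, -5.16711724e+01, -3.68589413e+01, -5.84097234e-05,
        6.39005870e-03,  1.46511138e-05]), 'tool_pos': array([0.15294222, 0.65677738, 0.23808233]), 'tcp_rot': array([-0.35852726, -3.12076936,  0.00318623]), 'wrist_force': array([ 1.08915247, -1.01560096, -0.14655219]), 'torque': array([-0.03287902, -0.07146636,  0.00714566]), 'grip_force': 0.0, 'width': 0.9990578059576306}
[[-0.974  0.227 -0.001]
 [ 0.227  0.974 -0.002]
 [ 0.    -0.002 -1.   ]]
```

View pics/top0.png

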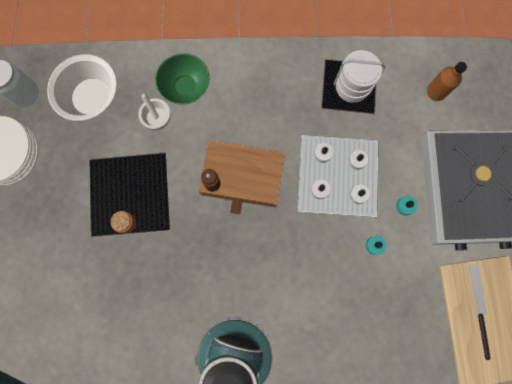

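View pics/scene0.png

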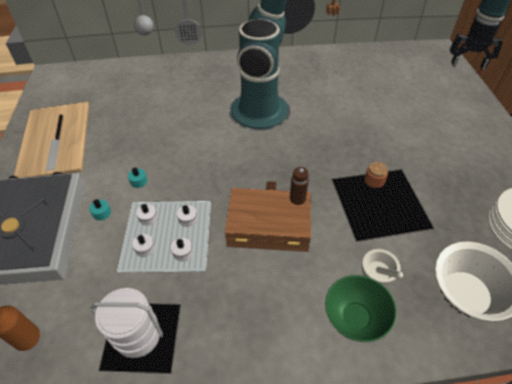

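The top view shows only the mill (210,180) on the lid, with no spatula. The rubber mat is at (130,194) with the jar at (122,222), and the drying mat is at (339,176). Tin candidates are aluminium ones at (323,152), (360,159), (321,189) and (360,194), plus turquoise ones at (407,205) and (376,245). The four aluminium tins on the mat fit; the turquoise ones are look-alikes. I'll confirm this in an enlarged crop.

```bash
python3 - <<'E'
from h import *
im=cv2.imread('pics/top0.png')
cv2.imwrite('pics/crop0.png',cv2.resize(im[130:255,190:390],None,fx=4,fy=4,interpolation=cv2.INTER_CUBIC))
print('mat',[at('top',p,.004)[:2].round(3) for p in [(90,160),(166,154),(169,230),(92,236)]])
print('jar',at('top',(122,222),.057).round(3), 'mill',at('top',(210,175),.123).round(3))
for p in [(323,152),(360,159),(321,189),(360,194)]: print('tin',at('top',p,.058).round(3))
E
```

```text
mat [array([0.592, 0.443]), array([0.606, 0.204]), array([0.371, 0.191]), array([0.356, 0.424])]
jar [0.392 0.318 0.057] mill [0.512 0.056 0.123]
tin [ 0.589 -0.272  0.058]
tin [ 0.566 -0.381  0.058]
tin [ 0.478 -0.261  0.058]
tin [ 0.461 -0.374  0.058]
```

View pics/crop0.png

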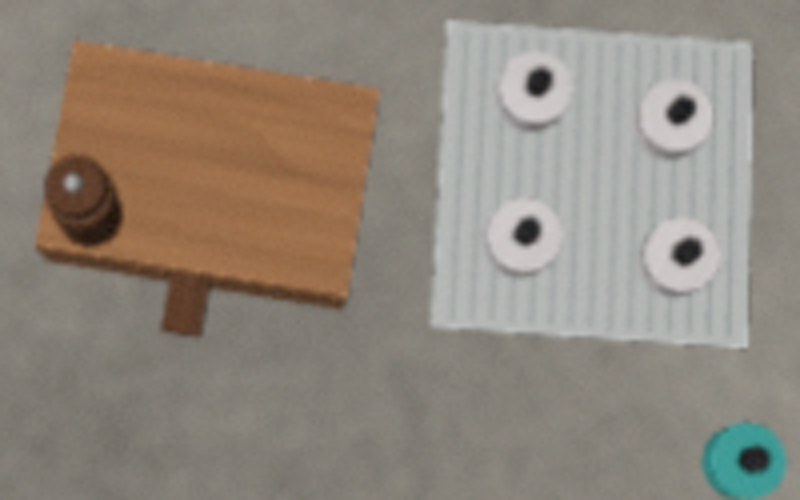

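The crop confirms four aluminium tins with black knobs on the grey mat; the turquoise one at crop (745,460) is a look-alike. The mill's knob is at crop (72,183), and the lid's back corners are at (75,42) and (378,89). The tab tip is near (183,334).

```bash
python3 - <<'E'
from h import *
from scipy.optimize import least_squares
o=lambda u,v:((u+.5)/4-.5+190,(v+.5)/4-.5+130)
L=[((78,114,73),(75,42)),((78,-114,73),(378,89)),((-78,114,73),(40,246)),((-78,-114,73),(348,292)),((-122,15,55),(162,332)),((-122,-15,55),(203,336))]
M=np.array([l[0] for l in L])/1e3; U=np.array([o(*l[1]) for l in L])
cal=calibration('top')
def T(p,M):
    c,s=np.cos(p[2]),np.sin(p[2]); return np.c_[p[0]+c*M[:,0]-s*M[:,1],p[1]+s*M[:,0]+c*M[:,1],M[:,2]]
r=least_squares(lambda p:(proj('top',T(p,M),cal)-U).ravel(),[.5,0,0]); print('box',r.x.round(4),(r.fun.reshape(-1,2)).round(2).tolist())
W=np.array([(-36,72,6),(-36,0,6),(-36,-72,6),(36,72,6),(36,0,6),(36,-72,6)])/1e3
print(T(r.x,W).round(3)); print('tab',T(r.x,np.array([[-.108,0,.055]])).round(4))
print('mill knob',at('top',o(72,183),.123).round(4),'neck/base check')
im=cv2.imread('pics/top0.png').astype(float)
# mill base from silhouette check; tins: knob centroid = dark pixels, mid height ~.05
for p in [(323,152),(360,159),(321,189),(360,194)]:
    u,v=p; sub=im[v-9:v+10,u-9:u+10].mean(2); w=np.clip(110-sub,0,None); yy,xx=np.mgrid[v-9:v+10,u-9:u+10]
    c=((w*xx).sum()/w.sum(),(w*yy).sum()/w.sum()); 
    w2=(im[v-14:v+15,u-14:u+15].mean(2)); 
    print(np.round(c,2),at('top',c,.048).round(4))
for dz,uv in ((.113,None),):
    for x,y in ((.512,.056),):
        pass
E
```

```text
box [ 0.5326 -0.0317 -0.1724] [[-0.39, -0.52], [0.65, -0.73], [-1.1, 0.18], [0.44, 0.8], [0.2, -0.21], [0.21, 0.39]]
[[ 0.509  0.045  0.006]
 [ 0.497 -0.026  0.006]
 [ 0.485 -0.096  0.006]
 [ 0.58   0.033  0.006]
 [ 0.568 -0.038  0.006]
 [ 0.556 -0.109  0.006]]
tab [[ 0.4262 -0.0132  0.055 ]]
mill knob [0.5111 0.0625 0.123 ] neck/base check
[324.34 150.13] [ 0.5976 -0.2777  0.048 ]
[359.87 157.24] [ 0.5741 -0.3834  0.048 ]
[321.41 187.49] [ 0.4845 -0.2636  0.048 ]
[361.38 192.52] [ 0.4673 -0.3811  0.048 ]
```

```bash
cat >> h.py <<'E'
BX=np.array([0.5326,-0.0317]); YAW=-0.1724
def setbox():
    import json,os
    global BX,YAW
    if os.path.exists('box.json'):
        v=json.load(open('box.json')); BX=np.array(v[:2]); YAW=v[2]
setbox()
def tobox(p):
    c,s=np.cos(YAW),np.sin(YAW); d=np.asarray(p[:2])-BX
    return np.array([c*d[0]+s*d[1],-s*d[0]+c*d[1],p[2]])
def fromb(b):
    c,s=np.cos(YAW),np.sin(YAW); return np.array([BX[0]+c*b[0]-s*b[1],BX[1]+s*b[0]+c*b[1],b[2]])
def where():
    s=read_state(); Rm=R.from_rotvec(s['tcp_rot']).as_matrix(); b=tobox(s['tool_pos'])
    print('t',round(s['time'],2),'box',(b*1e3).round(1),'ydev deg',round(np.degrees(np.arctan2(Rm[1,1],Rm[0,1])-np.pi/2-YAW),2),'w',round(s['width'],3),'F',np.round(s['wrist_force'],1),'g',round(s['grip_force'],1))
    return s,Rm
def plan(*targets):
    "targets in box frame, mm: shifts in the tool axes, cm, from the measured pose"
    s,Rm=where(); p=s['tool_pos']
    for t in targets:
        q=fromb(np.array(t)/1e3); print(t,'shift cm',(Rm.T@(q-p)*100).round(2)); p=q
E
python3 - <<'E'
from h import *
o=lambda u,v:((u+.5)/4-.5+190,(v+.5)/4-.5+130)
print('mill knob',(tobox(at('top',o(72,183),.196))*1e3).round(1))
print('mat c box',(tobox([.481,.316,0])*1e3).round(0),'jar',(tobox([.392,.318,0])*1e3).round(0))
# predicted outlines of the mill base (z .073) for check
k=tobox(at('top',o(72,183),.196))
for z in (.073,.158): print((proj('top',[fromb([k[0],k[1],z])])-[190,130])*4)
plan((k[0]*1e3,k[1]*1e3,238))
E
```

```text
mill knob [-51.2  78.9 196. ]
mat c box [-110.  334.    0.] jar [-199.  320.    0.]
[[ 88.59766673 216.26107828]]
[[ 76.48055186 192.99052379]]
t 0.1 box [-492.1  613.1  238.1] ydev deg -3.23 w 0.999 F [ 1.1 -1.  -0.1] g 0.0
(np.float64(-51.150042625102685), np.float64(78.85503114539705), 238) shift cm [-47.04 -50.86   0.11]
```

Emit:
move_arm(series=[8.5, 0, 0, 0, 0, 0, -3.2, 8.5, 0, 0, 0, 0, 0, 0])

```text
time: 0.35
tool_pos: [0.153, 0.657, 0.2386]
tcp_rot: [-0.272, -3.13, 0.002]
wrist_force: [-0.0, -0.3, -0.5]
width: 0.997
grip_force: 0.0
```

Emit:
move_arm(series=[8.5, -3.6, -4.4, 0, 0, 0, 0, 8.5, -3.6, -4.4, 0, 0, 0, 0, 8.5, -3.6, -4.4, 0, 0, 0, 0, 8.5, -3.6, -4.4, 0, 0, 0, 0, 8.5, -3.6, -4.4, 0, 0, 0, 0])

```text
time: 0.98
tool_pos: [0.2931, 0.408, 0.2392]
tcp_rot: [0.272, 3.129, 0.0]
wrist_force: [1.1, -0.0, 0.3]
width: 0.996
grip_force: 0.0
```

Emit:
move_arm(series=[8.5, -3.6, -4.4, 0, 0, 0, 0, 8.5, -3.6, -4.4, 0, 0, 0, 0, 8.5, -3.6, -4.4, 0, 0, 0, 0, 8.5, -3.6, -4.4, 0, 0, 0, 0, 8.5, -3.6, -4.4, 0, 0, 0, 0])

```text
time: 1.6
tool_pos: [0.4326, 0.1603, 0.2394]
tcp_rot: [0.273, 3.129, 0.001]
wrist_force: [1.1, -0.2, -0.6]
width: 1.0
grip_force: 0.0
```

```bash
python3 - <<'E'
from h import *
where(); cal=calibration('wrist'); a=snap('wrist','w0.png')
o,d=ray('wrist',(256,192),cal); print(o.round(3),d.round(3), (tobox(o)*1e3).round(0)); print(proj('wrist',[fromb([-.0512,.0789,z]) for z in (.073,.158,.196)],cal).round(0))
plan((-51.2,78.9,238))
E
```

```text
t 1.6 box [-131.5  172.   239.4] ydev deg -0.09 w 1.0 F [ 1.1 -0.2 -0.6] g 0.0
[0.352 0.174 0.374] [ 0.311 -0.04  -0.95 ] [-213.  172.  374.]
[[162. 250.]
 [134. 301.]
 [116. 335.]]
t 1.65 box [-127.6  167.   239.5] ydev deg -0.28 w 0.995 F [ 2.7 -3.8  0.2] g 0.0
(-51.2, 78.9, 238) shift cm [-7.68 -8.77  0.22]
```

View pics/w0.png

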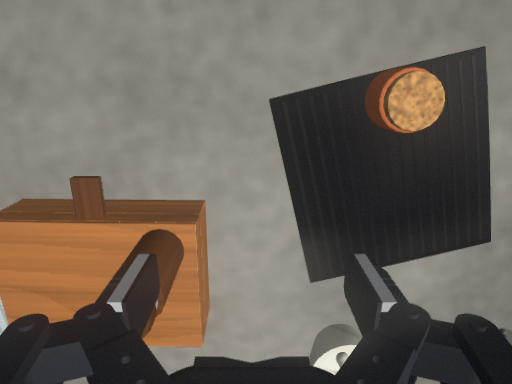

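The wrist view shows the lid with the mill's base near (155,248), as predicted, partly hidden by the left finger. The jar is at (410,98), and the rubber mat's corners are (270,99), (484,47), (490,241) and (310,281).

Emit:
move_arm(series=[8.5, -4, -4.6, 0, 0, 0, 0, 8.5, -4, -4.6, 0, 0, 0, 0, 8.5, 0, 0, 0, 0, 0, 0, 8.5, 0, 0, 0, 0, 0, 0])

```text
time: 2.15
tool_pos: [0.4945, 0.0578, 0.2389]
tcp_rot: [-0.274, -3.128, -0.001]
wrist_force: [0.5, -0.4, -0.8]
width: 0.997
grip_force: 0.0
```

```bash
python3 - <<'E'
from h import *
plan((-51.2,78.9,238)); cal=calibration('wrist'); a=snap('wrist','w1.png')
print(proj('wrist',[fromb([-.0512,.0789,z]) for z in (.073,.158,.196)],cal).round(0))
E
```

```text
t 2.15 box [-52.9  81.7 238.9] ydev deg -0.13 w 0.997 F [ 0.5 -0.4 -0.8] g 0.0
(-51.2, 78.9, 238) shift cm [-0.17 -0.27  0.09]
[[249. 176.]
 [248. 209.]
 [247. 231.]]
```

View pics/w1.png

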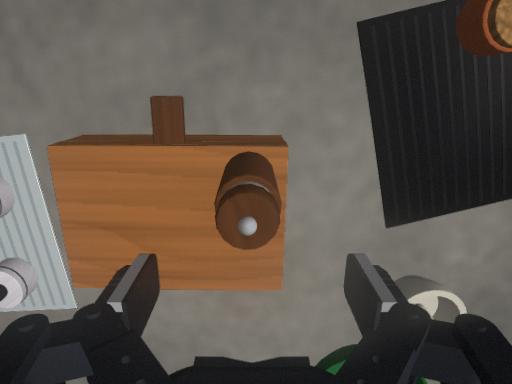

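The wrist view is settled: mill knob at (247,226), predicted (247,231). The lid's front corners are at (50,146) and (288,146), and the tab tip runs (152,96)–(183,96).

```bash
python3 - <<'E'
from h import *
from scipy.optimize import least_squares
cal=calibration('wrist'); ct=calibration('top')
k=tobox(at('wrist',(247,226),.196,cal))*1e3; print('knob',k.round(1))
o=lambda u,v:((u+.5)/4-.5+190,(v+.5)/4-.5+130)
L=[((78,114,73),(75,42)),((78,-114,73),(378,89)),((-122,15,55),(162,332)),((-122,-15,55),(203,336))]
Lw=[((-78,114,73),(288,146)),((-78,-114,73),(50,146)),((-122,15,60),(183,96)),((-122,-15,60),(152,96)),((78,114,73),(283,290)),((78,-114,73),(77,288))]
f=lambda L:np.array([l[0] for l in L])/1e3
def T(p,M):
    c,s=np.cos(p[2]),np.sin(p[2]); return np.c_[p[0]+c*M[:,0]-s*M[:,1],p[1]+s*M[:,0]+c*M[:,1],M[:,2]]
r=least_squares(lambda p:((proj('wrist',T(p,f(Lw)),cal)-np.array([l[1] for l in Lw]))).ravel(),[.5326,-.0317,-.1724]); print('wrist fit',r.x.round(4),r.fun.reshape(-1,2).round(1).tolist())
print('mat corners',[(tobox(at('wrist',p,.004,cal))*1e3).round(0)[:2].tolist() for p in ((358,22),(386,227))])
plan((k[0],k[1],164))
E
```

```text
knob [-55.   79.3 196. ]
wrist fit [ 0.5303 -0.0275 -0.1761] [[2.4, -0.1], [-2.1, 0.3], [0.4, 0.1], [-0.8, 0.3], [1.5, 0.1], [-1.6, 0.2]]
mat corners [[-198.0, 192.0], [33.0, 249.0]]
t 2.2 box [-53.2  82.2 239. ] ydev deg -0.04 w 0.996 F [ 0.2 -0.1 -0.3] g 0.0
(np.float64(-55.01041635031017), np.float64(79.31834049713925), 164) shift cm [ 0.17 -0.29  7.5 ]
```

Emit:
move_arm(series=[8.5, 0.2, -0.3, 2.5, 0, 0, 0, 8.5, 0, 0, 2.5, 0, 0, 0, 8.5, 0, 0, 2.5, 0, 0, 0, 8.5, 0, 0, 0, 0, 0, 0, 3.0, 0, 0, 0, 0, 0, 0], grip_force=50)

```text
time: 2.82
tool_pos: [0.4927, 0.0561, 0.1652]
tcp_rot: [0.269, 3.129, 0.0]
wrist_force: [0.9, -0.7, -0.1]
width: 0.809
grip_force: 0.0
```

Emit:
move_arm(series=[3, 0, 0, 0, 0, 0, 0, 3, 0, 0, 0, 0, 0, 0, 3, 0, 0, 0, 0, 0, 0, 3, 0, 0, 0, 0, 0, 0, 3, 0, 0, 0, 0, 0, 0])

```text
time: 3.45
tool_pos: [0.4935, 0.0552, 0.166]
tcp_rot: [0.272, 3.127, 0.001]
wrist_force: [-1.8, 0.6, 5.7]
width: 0.476
grip_force: 50.3
```

```bash
python3 - <<'E'
from h import *
plan((-100,330,240))
E
```

```text
t 3.45 box [-53.4  78.9 166. ] ydev deg -0.05 w 0.476 F [-1.8  0.6  5.7] g 50.3
(-100, 330, 240) shift cm [ 4.66 25.11 -7.39]
```

Emit:
move_arm(series=[3, 0, 0, -1.5, 0, 0, 0, 3, 0, 0, -1.5, 0, 0, 0, 3, 0.4, 2.6, 0, 0, 0, 0, 3, 0.4, 4, 0, 0, 0, 0, 3, 0.4, 4, 0, 0, 0, 0])

```text
time: 4.08
tool_pos: [0.4993, 0.1624, 0.1954]
tcp_rot: [0.273, 3.128, 0.001]
wrist_force: [0.2, 0.3, -2.1]
width: 0.475
grip_force: 50.9
```

Emit:
move_arm(series=[3, 0.4, 5, 0, 0, 0, 0, 3, 0.3, 5, 0, 0, 0, 0, 3, 0.3, 3, 0, 0, 0, 0, 3, 0, 2, 0, 0, 0, 0, 3, 0, 0, 2, 0, 0, 0])

```text
time: 4.7
tool_pos: [0.5168, 0.3126, 0.1761]
tcp_rot: [0.269, 3.126, 0.004]
wrist_force: [-0.2, -0.2, -2.5]
width: 0.473
grip_force: 51.0
```

Emit:
move_arm(series=[3, 0, 0, 3.5, 0, 0, 0, 3, 0, 0, 2.6, 0, 0, 0, 3, 0, 0, 1.3, 0, 0, 0, 3, 0, 0, 0, 0, 0, 0, 3, 0, 0, 0, 0, 0, 0])

```text
time: 5.32
tool_pos: [0.5154, 0.3106, 0.1008]
tcp_rot: [0.272, 3.129, 0.001]
wrist_force: [0.2, 0.1, -1.1]
width: 0.473
grip_force: 52.1
```

```bash
python3 - <<'E'
from h import *
plan((-75,335,97)); snap('scene','s1.png'); im=cv2.imread('pics/s1.png'); cv2.imwrite('pics/s1c.png',cv2.resize(im[100:260,190:450],None,fx=2.5,fy=2.5))
E
```

```text
t 5.33 box [-75.6 334.3 100.8] ydev deg -0.07 w 0.473 F [ 0.2  0.1 -1.1] g 52.1
(-75, 335, 97) shift cm [-0.06  0.07  0.38]
```

View pics/s1c.png

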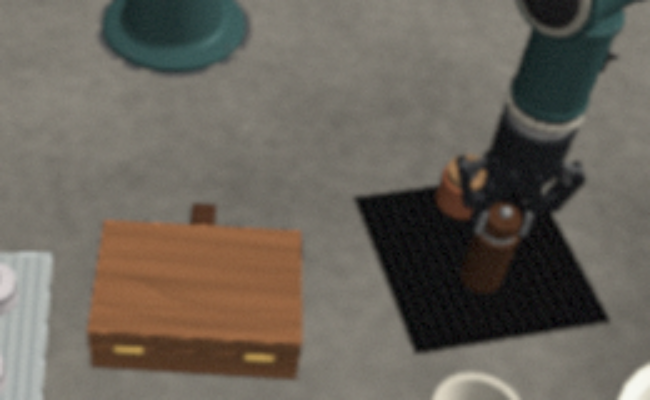

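The mill is held upright, about 4 mm above the mat and clear of the jar. I'll lower and release it.

Emit:
move_arm(series=[3, 0, 0, 0.35, 0, 0, 0, 3, 0, 0, 0, 0, 0, 0, 5.2, 0, 0, 0, 0, 0, 0, 8.5, 0, 0, 0, 0, 0, 0, 8.5, 0, 0, 0, 0, 0, 0])

```text
time: 6.0
tool_pos: [0.515, 0.3111, 0.097]
tcp_rot: [0.271, 3.129, 0.0]
wrist_force: [-0.1, -0.0, 0.0]
width: 0.986
grip_force: 0.0
```

Emit:
move_arm(series=[8.5, 0, 0, 0, 0, 0, 0, 8.5, 0, 0, -2, 0, 0, 0, 8.5, 0, 0, -4, 0, 0, 0, 8.5, 0, 0, -5, 0, 0, 0, 8.5, 0.5, -3, 0, 0, 0, 0])

```text
time: 6.62
tool_pos: [0.5089, 0.2851, 0.2147]
tcp_rot: [0.268, 3.119, 0.011]
wrist_force: [0.3, 0.1, -1.0]
width: 0.995
grip_force: 0.0
```

Emit:
move_arm(series=[8.5, 0.5, -5, 0, 0, 0, 0, 8.5, 0.5, -5.5, 0, 0, 0, 0, 8.5, 0.5, -5.5, 0, 0, 0, 0, 8.5, 0.5, -5.5, 0, 0, 0, 0, 8.5, 0.5, -5, 0, 0, 0, 0])

```text
time: 7.25
tool_pos: [0.4344, 0.024, 0.2086]
tcp_rot: [0.271, 3.127, -0.0]
wrist_force: [0.7, 0.2, -0.1]
width: 0.993
grip_force: 0.0
```

Emit:
move_arm(series=[8.5, 0.3, -3.5, 0, 0, 0, 0, 8.5, 0, 0, 2, 0, 0, 0, 8.5, 0, 0, 4, 0, 0, 0, 8.5, 0, 0, 3, 0, 0, 0, 8.5, 0, 0, 0, 0, 0, 0])

```text
time: 7.88
tool_pos: [0.4238, -0.0083, 0.1158]
tcp_rot: [-0.271, -3.126, 0.0]
wrist_force: [0.0, -0.1, 0.3]
width: 0.997
grip_force: 0.0
```

```bash
python3 - <<'E'
from h import *
where(); cal=calibration('wrist'); a=snap('wrist','w2.png')
print(proj('wrist',[fromb(np.array(b)/1e3) for b in ((-122,15,60),(-122,-15,60),(-78,15,60),(-78,-15,60))],cal).round(0))
print(proj('wrist',[read_state()['tool_pos']],cal).round(0))
E
```

```text
t 7.88 box [-111.2    4.3  115.8] ydev deg -0.04 w 0.997 F [ 0.  -0.1  0.3] g 0.0
[[269. 204.]
 [221. 205.]
 [268. 267.]
 [223. 267.]]
[[252. 272.]]
```

View pics/w2.png

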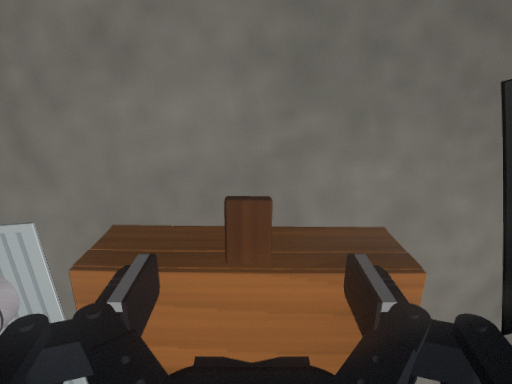

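The tab is centred in the wrist view: tip at (225–272,197), lid top front edge from (74,271) to (424,271), bottom edge from (110,227) to (388,227).

```bash
python3 - <<'E'
from h import *
from scipy.optimize import least_squares
cal=calibration('wrist')
Lw=[((-78,114,73),(424,271)),((-78,-114,73),(74,271)),((-122,15,60),(271.5,197)),((-122,-15,60),(225,197)),((-78,114,0),(388,227)),((-78,-114,0),(111,227))]
f=lambda L:np.array([l[0] for l in L])/1e3
def T(p,M):
    c,s=np.cos(p[2]),np.sin(p[2]); return np.c_[p[0]+c*M[:,0]-s*M[:,1],p[1]+s*M[:,0]+c*M[:,1],M[:,2]]
r=least_squares(lambda p:((proj('wrist',T(p,f(Lw)),cal)-np.array([l[1] for l in Lw]))).ravel(),[.5326,-.0317,-.1724]); print('wrist fit',r.x.round(4),r.fun.reshape(-1,2).round(1).tolist())
import json; json.dump(r.x.round(4).tolist(),open('box.json','w')); import h; h.setbox()
h.plan((-108,0,44))
import math
H=(78,44); prev=None; out=[]
for k in range(0,10):
    th=1.85*k/9; p=np.array([H[0]-186*math.cos(th)+11*math.sin(th),H[1]+186*math.sin(th)+11*math.cos(th)])
    if prev is not None: out.append(((-(p-prev)/10)).round(2).tolist())
    prev=p
print('tool x,z shifts',out)
E
```

```text
wrist fit [ 0.5318 -0.0291 -0.1725] [[3.4, -0.2], [-3.9, -0.0], [1.2, 2.2], [-0.6, 2.2], [-3.7, -2.5], [3.5, -2.3]]
t 7.92 box [-108.4    2.1  117.3] ydev deg -0.03 w 0.994 F [ 0.9 -0.1 -0.7] g 0.0
(-108, 0, 44) shift cm [-0.05 -0.21  7.33]
tool x,z shifts [[-0.62, -3.77], [-1.37, -3.57], [-2.07, -3.21], [-2.68, -2.72], [-3.18, -2.12], [-3.55, -1.42], [-3.76, -0.67], [-3.82, 0.11], [-3.72, 0.89]]
```

Emit:
move_arm(series=[8.5, 0, -0.2, 2.5, 0, 0, 0, 8.5, 0, 0, 2.8, 0, 0, 0, 8.5, 0, 0, 2.0, 0, 0, 0, 8.5, 0, 0, 0, 0, 0, 0, 2, 0, 0, 0, 0, 0, 0], grip_force=40)

```text
time: 8.55
tool_pos: [0.4271, -0.0105, 0.0458]
tcp_rot: [0.271, 3.127, -0.0]
wrist_force: [-0.3, 0.5, -0.0]
width: 0.81
grip_force: 0.0
```

Emit:
move_arm(series=[2, 0, 0, 0, 0, 0, 0, 2, 0, 0, 0, 0, 0, 0, 2, 0, 0, 0, 0, 0, 0, 2, 0, 0, 0, 0, 0, 0, 2, 0, 0, 0, 0, 0, 0])

```text
time: 9.18
tool_pos: [0.426, -0.011, 0.0449]
tcp_rot: [0.271, 3.129, -0.002]
wrist_force: [-2.1, -1.9, 6.4]
width: 0.342
grip_force: 40.0
```

Emit:
move_arm(series=[2, -0.2, 0, -1.9, 0, 0, 0, 2, -0.4, 0, -1.9, 0, 0, 0, 2, 0, 0, 0, 0, 0, 0])

```text
time: 9.55
tool_pos: [0.4317, -0.0121, 0.0828]
tcp_rot: [0.271, 3.129, -0.002]
wrist_force: [-0.3, -4.3, 1.1]
width: 0.341
grip_force: 40.9
```

Emit:
move_arm(series=[2, -1.4, 0, -3.6, 0, 0, 0, 2, -2.05, 0, -3.2, 0, 0, 0, 2, -2.7, 0, -2.7, 0, 0, 0, 2, -3.2, 0, -2.1, 0, 0, 0, 2, 0, 0, 0, 0, 0, 0])

```text
time: 10.18
tool_pos: [0.5248, -0.0291, 0.1985]
tcp_rot: [0.271, 3.129, -0.004]
wrist_force: [-1.7, -5.0, 5.4]
width: 0.344
grip_force: 44.2
```

Emit:
move_arm(series=[2, -3.55, 0, -1.4, 0, 0, 0, 2, -3.75, 0, -0.7, 0, 0, 0, 2, -3.8, 0, 0.1, 0, 0, 0, 2, -2.6, 0, 0.6, 0, 0, 0, 2, 0, 0, 0, 0, 0, 0])

```text
time: 10.8
tool_pos: [0.6593, -0.0538, 0.2105]
tcp_rot: [-0.272, -3.129, 0.006]
wrist_force: [0.2, -7.1, 0.8]
width: 0.341
grip_force: 46.3
```

```bash
python3 - <<'E'
from h import *
s,_=where(); b=tobox(s['tool_pos'])*1e3; import math
print('angle est',math.atan2(b[2]+11-44,-(b[0]-78))-math.atan2(11,186))
E
```

```text
t 10.8 box [129.9  -2.5 210.5] ydev deg -0.05 w 0.341 F [ 0.2 -7.1  0.8] g 46.3
angle est 1.795990876067867
```

Emit:
move_arm(series=[2, -0.8, 0, 0.3, 0, 0, 0, 2, 0, 0, 0, 0, 0, 0, 5, 0, 0, 0, 0, 0, 0, 8.5, 0, 0, 0, 0, 0, 0, 8.5, 0, 0, 0, 0, 0, 0])

```text
time: 11.42
tool_pos: [0.666, -0.052, 0.2084]
tcp_rot: [-0.271, -3.13, -0.001]
wrist_force: [-0.4, -0.0, 0.7]
width: 0.955
grip_force: 0.0
```

Emit:
move_arm(series=[8.5, 0, 0, -3, 0, 0, 0, 8.5, 0, 0, -4, 0, 0, 0, 8.5, 4, 0, -2, 0, 0, 0, 8.5, 5, 0, 0, 0, 0, 0, 8.5, 5, 0, 0, 0, 0, 0])

```text
time: 12.05
tool_pos: [0.5271, -0.0278, 0.2993]
tcp_rot: [0.271, 3.129, 0.001]
wrist_force: [-0.4, 0.4, 0.1]
width: 0.996
grip_force: 0.0
```

Emit:
move_arm(series=[8.5, 3, -3, 0, 0, 0, 0, 8.5, 0, -4, 0, 0, 0, 0, 8.5, 0, 0, 0, 0, 0, 0, 8.5, 0, 0, 0, 0, 0, 0])

```text
time: 12.55
tool_pos: [0.4867, -0.0918, 0.2989]
tcp_rot: [0.272, 3.129, 0.001]
wrist_force: [0.4, -0.2, -0.8]
width: 0.998
grip_force: 0.0
```

```bash
python3 - <<'E'
from h import *
where(); a=snap('wrist','w3.png'); cv2.imwrite('pics/t3.png',cv2.resize(np.array(read_camera('top'))[130:255,190:390,::-1],None,fx=4,fy=4,interpolation=cv2.INTER_CUBIC))
E
```

```text
t 12.55 box [-33.6 -69.5 298.9] ydev deg -0.05 w 0.998 F [ 0.4 -0.2 -0.8] g 0.0
```

View pics/w3.png

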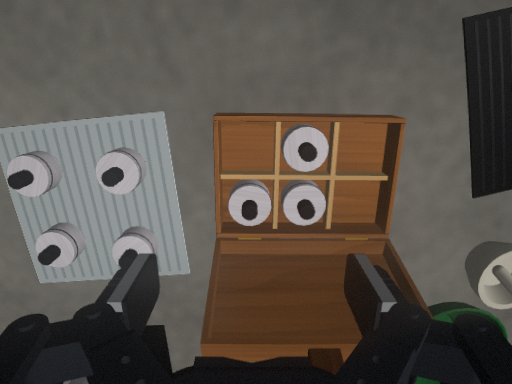

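The wrist view shows tins in well2 (305,150), well6 (250,205) and well5 (303,204). Wells 1, 3 and 4 are empty. The drying-mat tins have knobs near (21,180), (112,177), (50,253) and (128,255).

```bash
cat >> h.py <<'E'
def knobs(im,n,cal,z=.050,thr=70,excl=()):
    "aluminium tins: dark blob touching bright surroundings"
    g=im.max(2); m=((g<thr)).astype(np.uint8)
    k,lab,st,ce=cv2.connectedComponentsWithStats(m)
    for i in range(1,k):
        x,y,w,h,a=st[i]
        if not (8<a<500) or w>40 or h>40: continue
        ring=im[max(0,y-5):y+h+5,max(0,x-5):x+w+5].min(2)
        if (ring>150).mean()<.15: continue
        p=at(n,ce[i],z,cal); print(n,ce[i].round(1),a,'world',p[:2].round(4),'box',(tobox(p)*1e3).round(1)[:2])
E
python3 - <<'E'
from h import *
a=cv2.imread('pics/w3.png')[:,:,::-1]; cal=calibration('wrist'); knobs(a,'wrist',cal)
b=np.array(read_camera('top')); knobs(b,'top',calibration('top'),thr=90)
for uv,z in (((214,117),.044),((402,118),.044),((277,177),.028),((333,178),.028)): print((tobox(at('wrist',uv,z,cal))*1e3).round(1))
E
```

```text
wrist [307.  151.5] 257 world [ 0.4925 -0.0256] box [-39.4  -3.3]
wrist [112.2 176.2] 298 world [ 0.4817 -0.2634] box [  -9.2 -239.5]
wrist [ 20.  179.2] 340 world [ 0.4647 -0.381 ] box [  -5.7 -358.2]
wrist [249.  209.5] 250 world [ 0.5532 -0.1061] box [ 34.3 -72.2]
wrist [305.5 209. ] 255 world [ 0.5647 -0.0362] box [33.6 -1.3]
wrist [ 48.8 254.6] 293 world [ 0.5715 -0.3831] box [  99.8 -341.9]
wrist [494.5 268.2] 14 world [0.6983 0.2136] box [122.4 267.7]
top [307.6 130.2] 111 world [ 0.66 -0.23] box [ 160.8 -175.9]
top [299.3 145.2] 19 world [ 0.6135 -0.2031] box [ 110.4 -157.4]
top [324.4 150.2] 28 world [ 0.597  -0.2774] box [ 106.8 -233.5]
top [359.8 157.3] 29 world [ 0.5734 -0.3826] box [ 101.7 -341.2]
top [292.9 176.4] 164 world [ 0.5189 -0.1806] box [  13.3 -151.4]
top [240.4 185.2] 25 world [ 0.4951 -0.0259] box [-36.7  -3.1]
top [321.4 187.6] 27 world [ 0.4839 -0.2633] box [  -7.  -238.9]
top [361.5 192.5] 28 world [ 0.467 -0.381] box [  -3.4 -357.8]
top [444.  199.7] 11 world [ 0.4405 -0.6277] box [  12.8 -605.4]
top [456.4 246.1] 27 world [ 0.3031 -0.6527] box [-118.2 -653.6]
[ -78.9 -112.8   44. ]
[-78.7 108.5  44. ]
[ -1.8 -36.3  28. ]
[-0.5 35.9 28. ]
```

Emit:
move_arm(series=[5, -0.9, -5.6, 2, 0, 0, 0, 5, -0.9, -5.7, 2, 0, 0, 0, 5, -0.8, -5.7, 2, 0, 0, 0, 5, 0, 0, 5, 0, 0, 0, 5, 0, 0, 5, 0, 0, 0])

```text
time: 13.32
tool_pos: [0.4837, -0.2647, 0.1377]
tcp_rot: [0.273, 3.128, -0.0]
wrist_force: [1.0, -0.1, -0.5]
width: 0.587
grip_force: 0.0
```

Emit:
move_arm(series=[5, 0, 0, 4, 0, 0, 0, 5, 0, 0, 2.5, 0, 0, 0, 5, 0, 0, 0, 0, 0, 0, 5, 0, 0, 0, 0, 0, 0])

```text
time: 13.82
tool_pos: [0.4841, -0.2642, 0.0747]
tcp_rot: [0.27, 3.129, -0.001]
wrist_force: [0.1, 0.3, 0.6]
width: 0.585
grip_force: 0.0
```

```bash
python3 - <<'E'
from h import *
plan((-8,-239,48)); cal=calibration('wrist'); a=snap('wrist','w4.png'); knobs(a,'wrist',cal)
E
```

```text
t 13.82 box [  -6.7 -239.8   74.7] ydev deg 0.01 w 0.585 F [0.1 0.3 0.6] g 0.0
(-8, -239, 48) shift cm [0.14 0.08 2.67]
```

View pics/w4.png

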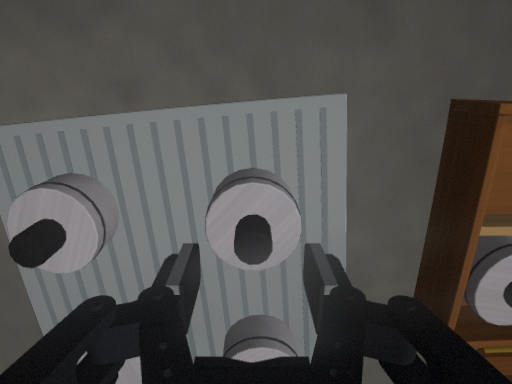

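The knob at (253,243) is centred between the fingers. I'll grasp tin A.

Emit:
move_arm(series=[5, 0.1, 0.1, 1.7, 0, 0, 0, 5, 0, 0, 1.0, 0, 0, 0, 5, 0, 0, 0, 0, 0, 0, 1, 0, 0, 0, 0, 0, 0, 1, 0, 0, 0, 0, 0, 0], grip_force=40)

```text
time: 14.5
tool_pos: [0.4826, -0.2633, 0.0474]
tcp_rot: [0.271, 3.129, -0.001]
wrist_force: [0.5, -0.4, 0.2]
width: 0.215
grip_force: 39.0
```

Emit:
move_arm(series=[1, 0, 0, 0, 0, 0, 0, 1, 0, 0, 0, 0, 0, 0, 1, 0, 0, -3, 0, 0, 0, 1, 0, 0, -5, 0, 0, 0, 1, 0, 0, -4, 0, 0, 0])

```text
time: 15.12
tool_pos: [0.4821, -0.2629, 0.1682]
tcp_rot: [0.271, 3.13, -0.0]
wrist_force: [1.0, -0.2, -1.0]
width: 0.216
grip_force: 39.1
```

```bash
python3 - <<'E'
from h import *
plan((-36,-72,168),(-36,-72,52))
E
```

```text
t 15.12 box [  -8.8 -238.9  168.2] ydev deg -0.03 w 0.216 F [ 1.  -0.2 -1. ] g 39.1
(-36, -72, 168) shift cm [ 2.72 16.69  0.02]
(-36, -72, 52) shift cm [ 0.   0.  11.6]
```

Emit:
move_arm(series=[1, 0.7, 4.2, 0, 0, 0, 0, 1, 0.7, 4.2, 0, 0, 0, 0, 1, 0.7, 4.2, 0, 0, 0, 0, 1, 0.7, 4.1, 0, 0, 0, 0, 1, 0, 0, 4, 0, 0, 0])

```text
time: 15.75
tool_pos: [0.4863, -0.0919, 0.1297]
tcp_rot: [0.265, 3.122, -0.001]
wrist_force: [0.9, -0.1, -0.6]
width: 0.22
grip_force: 39.3
```

Emit:
move_arm(series=[1, 0, 0, 3, 0, 0, 0, 1, 0, 0, 2, 0, 0, 0, 1, 0, 0, 1.4, 0, 0, 0, 1, 0, 0, 0.9, 0, 0, 0, 1, 0, 0, 0, 0, 0, 0])

```text
time: 16.38
tool_pos: [0.483, -0.0936, 0.0534]
tcp_rot: [-0.271, -3.129, -0.0]
wrist_force: [0.5, 0.7, 0.3]
width: 0.218
grip_force: 39.4
```

```bash
python3 - <<'E'
from h import *
plan((-36.5,-72,51))
E
```

```text
t 16.38 box [-37.  -71.9  53.4] ydev deg -0.03 w 0.218 F [0.5 0.7 0.3] g 39.4
(-36.5, -72, 51) shift cm [-0.05 -0.01  0.24]
```

Emit:
move_arm(series=[1, 0, 0, 0.2, 0, 0, 0, 3.6, 0, 0, 0, 0, 0, 0, 3.6, 0, 0, 0, 0, 0, 0, 3.6, 0, 0, -3, 0, 0, 0, 3.6, 0, 0, -5, 0, 0, 0])

```text
time: 17.0
tool_pos: [0.4815, -0.0932, 0.131]
tcp_rot: [-0.271, -3.125, -0.001]
wrist_force: [1.6, -0.9, 0.9]
width: 0.422
grip_force: 0.0
```

Emit:
move_arm(series=[3.6, 0, 0, -4, 0, 0, 0, 3.6, 0, -5.5, -1, 0, 0, 0, 5, -3, -5, 0, 0, 0, 0, 5, -3, -5, 0, 0, 0, 0, 5, -4.4, -0.6, 0, 0, 0, 0])

```text
time: 17.62
tool_pos: [0.5579, -0.2739, 0.1825]
tcp_rot: [0.278, 3.128, -0.002]
wrist_force: [0.2, 0.6, 0.3]
width: 0.587
grip_force: 0.0
```

Emit:
move_arm(series=[5, -3.8, 0, 0, 0, 0, 0, 5, 0, 0, 2, 0, 0, 0, 5, 0, 0, 0, 0, 0, 0])

```text
time: 18.0
tool_pos: [0.5931, -0.2754, 0.1587]
tcp_rot: [-0.27, -3.124, -0.003]
wrist_force: [-0.3, 0.0, 0.0]
width: 0.587
grip_force: 0.0
```

```bash
python3 - <<'E'
from h import *
plan((106.8,-233.5,48)); cal=calibration('wrist'); a=snap('wrist','w5.png'); knobs(a,'wrist',cal)
b=np.array(read_camera('top')); knobs(b[120:230],'top',calibration('top'),thr=90) if 0 else None
b[:120]=b[230:]=0 if False else b[:120]*0+0 if False else 0
b[:, :200]=0; b[:,390:]=0
knobs(b,'top',calibration('top'),thr=90)
E
```

```text
t 18.0 box [ 102.7 -232.2  158.7] ydev deg -0.01 w 0.587 F [-0.3  0.   0. ] g 0.0
(106.8, -233.5, 48) shift cm [-0.48 -0.15 11.06]
wrist [241.  157.2] 19 world [ 0.5625 -0.2782] box [  73.  -240.1]
top [368.4 144.9] 27 world [ 0.6114 -0.4113] box [ 144.  -362.9]
top [243.9 161.6] 25 world [ 0.5662 -0.0371] box [35.3 -2. ]
top [267.3 164.6] 22 world [ 0.5556 -0.1062] box [ 36.7 -71.8]
top [240.4 185.3] 23 world [ 0.495  -0.0258] box [-36.8  -3.1]
top [263.8 187.9] 24 world [ 0.486  -0.0943] box [-33.9 -72.1]
top [361.5 192.5] 28 world [ 0.467 -0.381] box [  -3.4 -357.8]
```

```bash
python3 - <<'E'
from h import *
cal=calibration('wrist'); print(proj('wrist',[fromb([.1055,-.234,z]) for z in (.038,.050,.062)],cal).round(0))
im=cv2.imread('pics/w5.png'); g=im.max(2); m=(g<50).astype(np.uint8); k,lab,st,ce=cv2.connectedComponentsWithStats(m)
for i in range(1,k):
    if st[i][4]>80: print(st[i],ce[i].round(0))
for v in range(150,320,12): print(v,g[v,200:310:8])
c=[.5,-.32]
print('matc', [at('top',(190+u/4,130+v/4),.004)[:2].round(3).tolist() for u,v in ((447,22),(750,42),(748,347),(432,327))])
E
```

```text
[[250. 191.]
 [250. 195.]
 [250. 201.]]
[ 380    0   40  158 3422] [399.  74.]
[430   0  21  46 100] [435.  23.]
[464   0  46  19 637] [483.   7.]
[  50   30   42   33 1030] [71. 46.]
[418  76  16  58  90] [422. 105.]
[501  84  11  51 111] [505. 109.]
[449  92  43  28 903] [469. 106.]
[ 394  160  118  191 6341] [460. 252.]
[ 95 176  34  30 725] [111. 190.]
[237 182  25  31 602] [249. 197.]
[    0   244   512   140 34268] [249. 340.]
150 [136 136 135 135 136 130 134 121 136 119 137 119 136 118]
162 [137 130 137 121  78 157 159 161 159 124 137 118 135 122]
174 [136 119 135 154 153 155 163 160 157 159 103 115 136 112]
186 [135 119 103 152 156  56  42  41 157 156 158 130 135 133]
198 [136 125 134 149 152  45  42  45 154 155 153 133 135 134]
210 [134 133 136 142 151 151  42  46 152 157 135 135 132 135]
222 [125 132 134 135 135 132 144 137 133 133 135 134 132 134]
234 [120 134 132 132 133 134 133 134 132 128 126  95  94  92]
246 [94 89 90 87 95 92 87 87 90 89 89 87 90 76]
258 [89 89 90 90 92 90 85 87 85 86 92 89 88 48]
270 [57 89 89 89 92 91 89 87 86 86 86 85 86 43]
282 [74 86 87 88 86 87 89 87 87 85 82 85 83 36]
294 [83 82 84 84 84 84 87 89 89 84 82 85 83 79]
306 [82 82 79 82 81 79 81 83 86 80 83 82 81 78]
318 [19 26 29 30 30 34 32 37 35 82 82 80 80 81]
matc [[0.657, -0.217], [0.638, -0.454], [0.399, -0.435], [0.42, -0.196]]
```

Emit:
move_arm(series=[5, -0.3, -0.2, 4, 0, 0, 0, 5, 0, 0, 4, 0, 0, 0, 5, 0, 0, 2, 0, 0, 0, 5, 0, 0, 1.0, 0, 0, 0, 5, 0, 0, 0, 0, 0, 0])

```text
time: 18.73
tool_pos: [0.5982, -0.2792, 0.0522]
tcp_rot: [0.271, 3.13, -0.0]
wrist_force: [0.8, -0.4, -0.2]
width: 0.585
grip_force: 0.0
```

Emit:
move_arm(series=[1, 0, 0, 0, 0, 0, 0, 1, 0, 0, 0, 0, 0, 0, 1, 0, 0, 0, 0, 0, 0, 1, 0, 0, 0, 0, 0, 0, 1, 0, 0, -3, 0, 0, 0])

```text
time: 19.35
tool_pos: [0.5956, -0.2779, 0.079]
tcp_rot: [-0.271, -3.124, -0.004]
wrist_force: [-0.8, 0.2, -0.7]
width: 0.21
grip_force: 39.5
```

Emit:
move_arm(series=[1, 0, 0, -5, 0, 0, 0, 1, 0, 0, -4, 0, 0, 0, 1, 0, 0, 0, 0, 0, 0])

```text
time: 19.73
tool_pos: [0.6007, -0.2805, 0.1766]
tcp_rot: [0.271, 3.122, -0.005]
wrist_force: [1.4, -0.1, -0.9]
width: 0.213
grip_force: 39.5
```

```bash
python3 - <<'E'
from h import *
cal=calibration('wrist'); plan((-40,-150,168),(35.7,72,168),(35.7,72,51))
E
```

```text
t 19.73 box [ 111.  -235.9  176.6] ydev deg -0.02 w 0.213 F [ 1.4 -0.1 -0.9] g 39.5
(-40, -150, 168) shift cm [15.11  8.58  0.71]
(35.7, 72, 168) shift cm [-7.56 22.2   0.  ]
(35.7, 72, 51) shift cm [ 0.09  0.03 11.7 ]
```

Emit:
move_arm(series=[1, 3.8, 0, 0, 0, 0, 0, 1, 3.7, 3, 0, 0, 0, 0, 1, 0, 5, 0, 0, 0, 0, 1, 0, 5.5, 0, 0, 0, 0, 1, 0, 5.5, 0, 0, 0, 0])

```text
time: 20.35
tool_pos: [0.5555, -0.0775, 0.1697]
tcp_rot: [-0.272, -3.127, -0.0]
wrist_force: [0.8, 0.3, -1.6]
width: 0.216
grip_force: 39.5
```

Emit:
move_arm(series=[1, 0, 5.5, 0, 0, 0, 0, 1, 0, 4, 0, 0, 0, 0, 1, 0, 2, 0, 0, 0, 0, 1, 0, 0, 4, 0, 0, 0, 1, 0, 0, 0, 0, 0, 0])

```text
time: 20.98
tool_pos: [0.5726, 0.0339, 0.1272]
tcp_rot: [-0.27, -3.12, 0.002]
wrist_force: [-1.5, -0.5, -0.8]
width: 0.214
grip_force: 39.5
```

```bash
python3 - <<'E'
from h import *
plan((35.7,72,51))
E
```

```text
t 20.98 box [ 29.4  69.1 127.2] ydev deg -0.01 w 0.214 F [-1.5 -0.5 -0.8] g 39.5
(35.7, 72, 51) shift cm [-0.7   0.31  7.61]
```

Emit:
move_arm(series=[1, -0.6, 0.3, 1, 0, 0, 0, 1, 0, 0, 0, 0, 0, 0, 1, 0, 0, 0, 0, 0, 0])

```text
time: 21.35
tool_pos: [0.5839, 0.0358, 0.1227]
tcp_rot: [0.272, 3.128, 0.0]
wrist_force: [-0.3, -0.1, -0.4]
width: 0.213
grip_force: 39.5
```

```bash
python3 - <<'E'
from h import *
plan((35.7,72,51))
E
```

```text
t 21.35 box [ 40.1  72.8 122.7] ydev deg -0.06 w 0.213 F [-0.3 -0.1 -0.4] g 39.5
(35.7, 72, 51) shift cm [ 0.45 -0.08  7.17]
```

Emit:
move_arm(series=[1, 0.4, -0.1, 2, 0, 0, 0, 1, 0, 0, 0, 0, 0, 0, 1, 0, 0, 0, 0, 0, 0, 1, 0, 0, 0, 0, 0, 0])

```text
time: 21.85
tool_pos: [0.5799, 0.0358, 0.1029]
tcp_rot: [0.271, 3.128, 0.0]
wrist_force: [-0.3, -0.2, -1.4]
width: 0.212
grip_force: 39.5
```

```bash
python3 - <<'E'
from h import *
plan((35.7,72,51))
E
```

```text
t 21.85 box [ 36.2  72.2 102.9] ydev deg -0.03 w 0.212 F [-0.3 -0.2 -1.4] g 39.5
(35.7, 72, 51) shift cm [ 0.06 -0.02  5.19]
```

Emit:
move_arm(series=[1, 0, 0, 2, 0, 0, 0, 1, 0, 0, 1.6, 0, 0, 0, 1, 0, 0, 1.0, 0, 0, 0, 1, 0, 0, 0.4, 0, 0, 0, 1, 0, 0, 0, 0, 0, 0])

```text
time: 22.48
tool_pos: [0.5802, 0.0358, 0.0541]
tcp_rot: [0.271, 3.128, 0.0]
wrist_force: [-4.5, 0.1, 15.4]
width: 0.213
grip_force: 43.1
```

```bash
python3 - <<'E'
from h import *
plan((35.7,72,51))
E
```

```text
t 22.48 box [36.5 72.3 54.1] ydev deg -0.03 w 0.213 F [-4.5  0.1 15.4] g 43.1
(35.7, 72, 51) shift cm [ 0.08 -0.03  0.31]
```

Emit:
move_arm(series=[3.6, 0, 0, 0, 0, 0, 0, 3.6, 0, 0, 0, 0, 0, 0, 3.6, 0, 0, -3, 0, 0, 0, 3.6, 0, 0, -5, 0, 0, 0, 3.6, 0, 0, -5, 0, 0, 0])

```text
time: 23.1
tool_pos: [0.578, 0.0358, 0.1816]
tcp_rot: [-0.271, -3.127, 0.0]
wrist_force: [-0.5, -0.1, 0.1]
width: 0.421
grip_force: 0.0
```

Emit:
move_arm(series=[5, 0.5, -4, 0, 0, 0, 0, 5, 0, -5.5, 0, 0, 0, 0, 5, 0, -5.5, 0, 0, 0, 0, 5, 0, -5.5, 0, 0, 0, 0, 5, 0, -5.5, 0, 0, 0, 0])

```text
time: 23.72
tool_pos: [0.5284, -0.2208, 0.1809]
tcp_rot: [-0.271, -3.129, -0.001]
wrist_force: [0.2, -0.8, 0.1]
width: 0.588
grip_force: 0.0
```

Emit:
move_arm(series=[5, -1, -5, 0, 0, 0, 0, 5, -3, -4.5, 0, 0, 0, 0, 5, -3, -4, 0, 0, 0, 0, 5, -3, -3, 0, 0, 0, 0, 5, 0, 0, 0, 0, 0, 0])

```text
time: 24.35
tool_pos: [0.5999, -0.4015, 0.1797]
tcp_rot: [-0.274, -3.129, -0.001]
wrist_force: [-0.4, 0.7, -0.3]
width: 0.583
grip_force: 0.0
```

Emit:
move_arm(series=[5, 0, 0, 0, 0, 0, 0, 5, 0, 0, 0, 0, 0, 0])

```text
time: 24.6
tool_pos: [0.5988, -0.3979, 0.1814]
tcp_rot: [-0.27, -3.129, -0.001]
wrist_force: [-0.3, -0.7, -0.1]
width: 0.587
grip_force: 0.0
```

```bash
python3 - <<'E'
from h import *
plan((142.5,-363.5,48)); cal=calibration('wrist'); a=snap('wrist','w6.png'); knobs(a,'wrist',cal)
print(proj('wrist',[fromb([.1425,-.3635,.050])],cal).round(1))
m=(a.max(2)<50).astype(np.uint8); k,lab,st,ce=cv2.connectedComponentsWithStats(m)
for i in range(1,k):
    if 150<st[i][4]<1200: print(st[i],ce[i].round(1),(tobox(at('wrist',ce[i],.050,cal))*1e3).round(1))
b=np.array(read_camera('top')); b[:, :200]=0; b[:,390:]=0
knobs(b,'top',calibration('top'),thr=90)
E
```

```text
t 24.6 box [ 129.4 -351.8  181.4] ydev deg 0.02 w 0.587 F [-0.3 -0.7 -0.1] g 0.0
(142.5, -363.5, 48) shift cm [-1.33 -1.18 13.33]
wrist [241.4  49.9] 74 world [ 0.4923 -0.3872] box [  22.5 -359.5]
[[238.1 199.9]]
[ 30   0  39  14 397] [51.5  5.2] [ -11.1 -500.9   50. ]
[231   0  26  25 545] [243.6  10.4] [  -4.8 -357.7   50. ]
[494  28  18  92 832] [505.6  86.9] [  46.6 -147.8   50. ]
[253 137  23  27 480] [263.6 150. ] [  99.1 -342.    50. ]
top [219.  158.5] 26 world [0.5769 0.0367] box [33.1 72.6]
top [243.9 161.6] 25 world [ 0.5662 -0.0371] box [35.3 -2. ]
top [267.4 164.6] 21 world [ 0.5557 -0.1065] box [ 36.8 -72.1]
top [240.3 185.4] 22 world [ 0.4947 -0.0256] box [-37.1  -2.9]
top [263.8 187.9] 24 world [ 0.486  -0.0943] box [-33.9 -72.1]
```

View pics/w6.png

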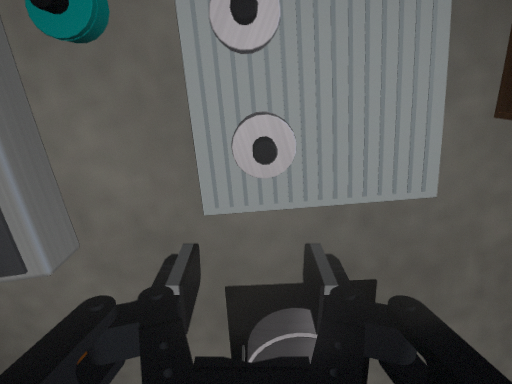

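Tin C is unmoved at (264,150); the earlier top-view blob was the gripper. Tin B is at (243,10) and stays as the spare. A turquoise look-alike is at top left.

Emit:
move_arm(series=[5, 2.9, 1, 2, 0, 0, 0, 5, 0, 0, 4, 0, 0, 0, 5, 0, 0, 2, 0, 0, 0, 5, 0, 0, 0, 0, 0, 0, 5, 0, 0, 0, 0, 0, 0])

```text
time: 25.32
tool_pos: [0.5736, -0.3849, 0.1032]
tcp_rot: [0.271, 3.128, -0.002]
wrist_force: [0.0, -0.3, 0.1]
width: 0.587
grip_force: 0.0
```

```bash
python3 - <<'E'
from h import *
cal=calibration('wrist'); a=snap('wrist','w7.png')
m=(a.max(2)<50).astype(np.uint8); k,lab,st,ce=cv2.connectedComponentsWithStats(m)
for i in range(1,k):
    if 150<st[i][4]<2000: print(st[i],ce[i].round(1),(tobox(at('wrist',ce[i],.050,cal))*1e3).round(1))
plan((99.5,-342,48))
E
```

```text
[ 204    6   40   46 1396] [224.   28.5] [  -7.4 -358.    50. ]
[  5  59  35  13 222] [23.8 66.1] [   9.4 -469.6   50. ]
[ 239  197   32   41 1073] [254.6 217.3] [  99.4 -341.7   50. ]
t 25.38 box [ 102.6 -343.5  103.7] ydev deg -0.02 w 0.585 F [ 0.3 -0.1  0.6] g 0.0
(99.5, -342, 48) shift cm [0.33 0.16 5.57]
```

Emit:
move_arm(series=[5, 0.3, 0.2, 2, 0, 0, 0, 5, 0, 0, 2, 0, 0, 0, 5, 0, 0, 1.3, 0, 0, 0, 5, 0, 0, 0.2, 0, 0, 0, 5, 0, 0, 0, 0, 0, 0])

```text
time: 26.0
tool_pos: [0.57, -0.3819, 0.0464]
tcp_rot: [-0.271, -3.13, -0.0]
wrist_force: [0.4, -0.1, 0.3]
width: 0.587
grip_force: 0.0
```

Emit:
move_arm(series=[1, 0, 0, 0, 0, 0, 0, 1, 0, 0, 0, 0, 0, 0, 1, 0, 0, 0, 0, 0, 0, 1, 0, 0, 0, 0, 0, 0, 1, 0, 0, -3, 0, 0, 0])

```text
time: 26.62
tool_pos: [0.5675, -0.38, 0.0736]
tcp_rot: [-0.271, -3.124, -0.006]
wrist_force: [0.1, -1.1, -1.2]
width: 0.218
grip_force: 39.2
```

Emit:
move_arm(series=[1, 0, 0, -5, 0, 0, 0, 1, 0, 0, -4, 0, 0, 0, 1, 3, 2, 0, 0, 0, 0, 1, 3, 4, 0, 0, 0, 0, 1, 3, 5, 0, 0, 0, 0])

```text
time: 27.25
tool_pos: [0.499, -0.2571, 0.1663]
tcp_rot: [-0.274, -3.129, -0.001]
wrist_force: [0.4, 1.3, -0.5]
width: 0.213
grip_force: 39.2
```

Emit:
move_arm(series=[1, 2.5, 5, 0, 0, 0, 0, 1, 2, 5.5, 0, 0, 0, 0, 1, 0, 5.5, 0, 0, 0, 0, 1, 0, 5.5, 0, 0, 0, 0, 1, 0, 4, 0, 0, 0, 0])

```text
time: 27.88
tool_pos: [0.4992, 0.0031, 0.1665]
tcp_rot: [-0.269, -3.129, -0.0]
wrist_force: [0.0, 1.2, -0.8]
width: 0.217
grip_force: 39.2
```

Emit:
move_arm(series=[1, 0, 3, 0, 0, 0, 0, 1, 0, 1, 0, 0, 0, 0, 1, 0, 0, 0, 0, 0, 0, 1, 0, 0, 0, 0, 0, 0, 1, 0, 0, 0, 0, 0, 0])

```text
time: 28.5
tool_pos: [0.5065, 0.0394, 0.1667]
tcp_rot: [-0.274, -3.129, 0.0]
wrist_force: [-1.0, -0.1, -0.1]
width: 0.217
grip_force: 39.3
```

```bash
python3 - <<'E'
from h import *
plan((-36.5,72,51))
E
```

```text
t 28.5 box [-36.6  63.1 166.7] ydev deg -0.11 w 0.217 F [-1.  -0.1 -0.1] g 39.3
(-36.5, 72, 51) shift cm [-0.02  0.89 11.57]
```

Emit:
move_arm(series=[1, 0, 0.9, 3, 0, 0, 0, 1, 0, 0, 3, 0, 0, 0, 1, 0, 0, 0, 0, 0, 0, 1, 0, 0, 0, 0, 0, 0])

```text
time: 29.0
tool_pos: [0.5089, 0.0488, 0.1077]
tcp_rot: [0.272, 3.129, 0.0]
wrist_force: [-0.4, 0.7, -1.2]
width: 0.215
grip_force: 39.3
```

```bash
python3 - <<'E'
from h import *
plan((-36.5,72,50))
E
```

```text
t 29.0 box [-35.9  72.8 107.7] ydev deg -0.07 w 0.215 F [-0.4  0.7 -1.2] g 39.3
(-36.5, 72, 50) shift cm [ 0.06 -0.08  5.77]
```

Emit:
move_arm(series=[1, 0.1, -0.1, 2.2, 0, 0, 0, 1, 0, 0, 1.8, 0, 0, 0, 1, 0, 0, 1.2, 0, 0, 0, 1, 0, 0, 0.6, 0, 0, 0, 1, 0, 0, 0, 0, 0, 0])

```text
time: 29.62
tool_pos: [0.5074, 0.0484, 0.0499]
tcp_rot: [-0.271, -3.13, 0.0]
wrist_force: [-3.8, -1.4, 5.6]
width: 0.217
grip_force: 39.7
```

```bash
python3 - <<'E'
from h import *
plan((-36.5,72,48.5))
E
```

```text
t 29.62 box [-37.4  72.2  49.9] ydev deg -0.02 w 0.217 F [-3.8 -1.4  5.6] g 39.7
(-36.5, 72, 48.5) shift cm [-0.09 -0.02  0.14]
```

Emit:
move_arm(series=[3.5, 0, 0, 0, 0, 0, 0, 3.5, 0, 0, 0, 0, 0, 0, 3.5, 0, 0, 0, 0, 0, 0, 3.5, 0, 0, -3, 0, 0, 0, 3.5, 0, 0, -5, 0, 0, 0])

```text
time: 30.25
tool_pos: [0.5049, 0.0483, 0.1274]
tcp_rot: [-0.271, -3.124, 0.001]
wrist_force: [0.4, 0.1, 0.4]
width: 0.407
grip_force: 0.0
```

Emit:
move_arm(series=[3.5, 0, 0, -5, 0, 0, 0, 3.5, 0, 0, -5, 0, 0, 0, 8.5, 0, -3, -5, 0, 0, 0, 8.5, 0, -4, 0, 0, 0, 0, 8.5, 0, 0, 0, 0, 0, 0])

```text
time: 30.88
tool_pos: [0.4951, -0.0223, 0.2798]
tcp_rot: [0.276, 3.128, -0.001]
wrist_force: [-0.3, 0.1, -0.6]
width: 0.989
grip_force: 0.0
```

```bash
python3 - <<'E'
from h import *
where(); cal=calibration('wrist'); a=snap('wrist','w8.png'); knobs(a,'wrist',cal,z=.052)
E
```

```text
t 30.88 box [-37.4   0.4 279.8] ydev deg -0.2 w 0.989 F [-0.3  0.1 -0.6] g 0.0
wrist [247.6 157.7] 268 world [ 0.4919 -0.0265] box [-39.7  -4.3]
wrist [187.1 160.6] 300 world [ 0.4832 -0.0944] box [-36.7 -72.6]
wrist [315.2 159.9] 289 world [0.5077 0.0482] box [-37.   72.1]
wrist [312.  215.2] 282 world [0.5741 0.0367] box [30.4 72.1]
wrist [190.8 218. ] 291 world [ 0.5523 -0.1066] box [ 33.5 -72.8]
wrist [249.5 217.5] 274 world [ 0.5639 -0.0372] box [33.  -2.5]
wrist [440.  265.6] 286 world [0.6735 0.192 ] box [101.6 242.1]
wrist [491.7 270.2] 12 world [0.6944 0.262 ] box [110.2 314.7]
```

View pics/w8.png

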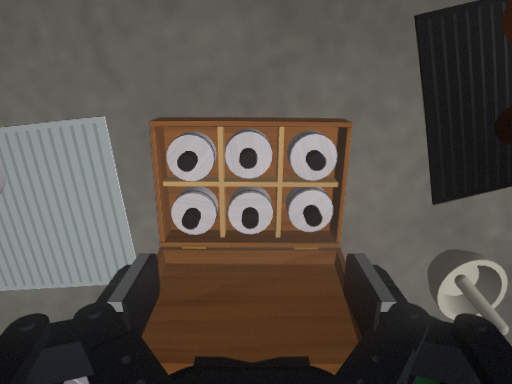

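All six wells hold a seated tin: knobs at (187,161), (248,158), (315,160), (191,218), (250,218) and (312,215). Next I'll pull the lid forward.

Emit:
move_arm(series=[8.5, -3.4, 0, -1, 0, 0, 0, 8.5, -5, 0, 0, 0, 0, 0, 8.5, -5, 0, 0, 0, 0, 0, 8.5, -4, -0.1, 0, 0, 0, 0, 8.5, 0, 0, 0, 0, 0, 0])

```text
time: 31.55
tool_pos: [0.6679, -0.0506, 0.2859]
tcp_rot: [-0.27, -3.127, -0.001]
wrist_force: [-0.4, -0.3, 0.0]
width: 0.995
grip_force: 0.0
```

Emit:
move_arm(series=[8.5, 0, 0, 3, 0, 0, 0, 8.5, 0, 0, 0, 0, 0, 0, 8.5, 0, 0, 0, 0, 0, 0])

```text
time: 31.92
tool_pos: [0.6657, -0.0508, 0.2591]
tcp_rot: [-0.27, -3.129, -0.0]
wrist_force: [0.3, -0.3, 0.1]
width: 1.0
grip_force: 0.0
```

```bash
python3 - <<'E'
from h import *
plan((136.5,-1,208)); cal=calibration('wrist')
import math
prev=None; out=[]
for k in range(0,8):
    th=1.84-(1.84-.785)*k/7; p=np.array([78-186*math.cos(th)+11*math.sin(th),44+186*math.sin(th)+11*math.cos(th)])
    if prev is not None: out.append(((-(p-prev)/10)).round(2).tolist())
    prev=p
print(out,prev)
E
```

```text
t 31.93 box [135.6   1.6 259.1] ydev deg 0.01 w 1.0 F [ 0.3 -0.3  0.1] g 0.0
(136.5, -1, 208) shift cm [-0.09 -0.26  5.11]
[[2.72, -0.7], [2.79, -0.29], [2.8, 0.14], [2.75, 0.56], [2.64, 0.96], [2.46, 1.35], [2.23, 1.7]] [-45.79914107 183.25075465]
```

Emit:
move_arm(series=[8.5, -0.1, -0.2, 2.5, 0, 0, 0, 8.5, 0, 0, 2.6, 0, 0, 0, 8.5, 0, 0, 0, 0, 0, 0, 2, 0, 0, 0, 0, 0, 0, 2, 0, 0, 0, 0, 0, 0])

```text
time: 32.55
tool_pos: [0.668, -0.0537, 0.2101]
tcp_rot: [0.271, 3.126, -0.0]
wrist_force: [-0.7, 0.6, 0.6]
width: 0.6
grip_force: 0.0
```

Emit:
move_arm(series=[2, 0, 0, 0, 0, 0, 0, 2, 0, 0, 0, 0, 0, 0, 2, 0, 0, 0, 0, 0, 0, 2, 0, 0, 0, 0, 0, 0])

```text
time: 33.05
tool_pos: [0.6676, -0.0554, 0.2096]
tcp_rot: [0.271, 3.127, -0.004]
wrist_force: [-1.8, -5.4, 4.6]
width: 0.339
grip_force: 39.6
```

Emit:
move_arm(series=[2, 2.7, 0, -0.7, 0, 0, 0, 2, 2.8, 0, -0.3, 0, 0, 0, 2, 2.8, 0, 0.15, 0, 0, 0, 2, 2.75, 0, 0.55, 0, 0, 0, 2, 0, 0, 0, 0, 0, 0])

```text
time: 33.67
tool_pos: [0.5573, -0.0351, 0.2123]
tcp_rot: [0.271, 3.129, -0.002]
wrist_force: [-4.1, -3.3, 6.0]
width: 0.338
grip_force: 43.5
```

```bash
python3 - <<'E'
from h import *
plan((-45.8,0,172.3))
E
```

```text
t 33.67 box [ 26.1  -1.5 212.3] ydev deg -0.01 w 0.338 F [-4.1 -3.3  6. ] g 43.5
(-45.8, 0, 172.3) shift cm [7.2  0.16 3.99]
```

Emit:
move_arm(series=[2, 2.6, 0, 0.95, 0, 0, 0, 2, 2.4, 0, 1.3, 0, 0, 0, 2, 2.2, 0, 1.7, 0, 0, 0, 2, 0, 0, 0, 0, 0, 0, 2, 0, 0, 0, 0, 0, 0])

```text
time: 34.3
tool_pos: [0.4861, -0.0221, 0.1713]
tcp_rot: [-0.271, -3.126, -0.0]
wrist_force: [-6.9, -1.2, 3.5]
width: 0.339
grip_force: 42.0
```

```bash
python3 - <<'E'
from h import *
import math
s,_=where(); b=tobox(s['tool_pos'])*1e3
print('angle',math.atan2(b[2]+11-44,78-b[0])-math.atan2(11,186), math.hypot(b[2]+11-44,78-b[0]))
E
```

```text
t 34.3 box [-46.2  -1.  171.3] ydev deg -0.04 w 0.339 F [-6.9 -1.2  3.5] g 42.0
angle 0.7802571091805294 185.899381229203
```

Lid at 0.78 rad. I'll release, lift clear and check.

Emit:
move_arm(series=[4, 0, 0, 0, 0, 0, 0, 7, 0, 0, 0, 0, 0, 0, 7, 0, 0, 0, 0, 0, 0, 7, 0, 0, -3, 0, 0, 0, 7, 0, 0, -5, 0, 0, 0])

```text
time: 34.92
tool_pos: [0.4857, -0.022, 0.2499]
tcp_rot: [-0.271, -3.125, -0.0]
wrist_force: [1.2, -0.1, 0.7]
width: 0.821
grip_force: 0.0
```

Emit:
move_arm(series=[7, 3, 4, -3, 0, 0, 0, 7, 2, 5.5, 0, 0, 0, 0, 7, 0, 5.5, 0, 0, 0, 0, 7, 0, 0, 0, 0, 0, 0, 7, 0, 0, 0, 0, 0, 0])

```text
time: 35.55
tool_pos: [0.4636, 0.1341, 0.2811]
tcp_rot: [-0.269, -3.13, 0.001]
wrist_force: [0.7, -0.6, 0.5]
width: 0.82
grip_force: 0.0
```

```bash
python3 - <<'E'
from h import *
where(); a=snap('scene','s2.png'); im=cv2.imread('pics/s2.png'); cv2.imwrite('pics/s2c.png',cv2.resize(im[130:290,110:450],None,fx=2.3,fy=2.3,interpolation=cv2.INTER_CUBIC))
import math
for th in (.61,.785,.96):
    P=[fromb(np.array([78-170*math.cos(th)+29*math.sin(th)-0,y,44+156*math.sin(th)+29*math.cos(th)])/1e3 if 0 else np.array([78-156*math.cos(th)+29*math.sin(th),y,44+156*math.sin(th)+29*math.cos(th)])/1e3) for y in (-114,114)]
    print(th,((proj('scene',P)-[110,130])*2.3).round(0).tolist())
E
```

```text
t 35.55 box [-95.2 149.1 281.1] ydev deg 0.04 w 0.82 F [ 0.7 -0.6  0.5] g 0.0
0.61 [[271.0, 115.0], [469.0, 124.0]]
0.785 [[267.0, 118.0], [471.0, 128.0]]
0.96 [[264.0, 127.0], [473.0, 136.0]]
```

View pics/s2c.png

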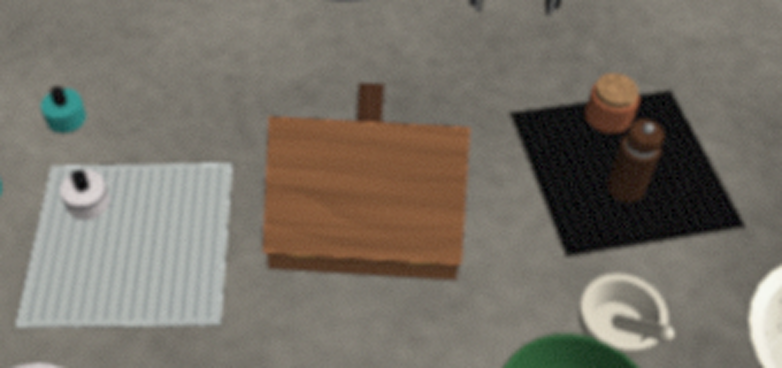

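The lid's front edge, from (267,118) to (470,128), matches 0.785 rad. The mill stands on the rubber mat at (632,165), the jar is in place, and the spare tin stands on the drying mat at (83,190).

```bash
python3 -c "
from workcell import *
print(finish_job())"
```

```text
the job is handed in; nothing more can be done
None
```

The job is handed in: the mill stands on the rubber mat (no spatula was on the lid), all six wells hold a tin, the spare tin is on the drying mat, the lid is at about 0.78 rad, and the jar is where it was; the judge returned no verdict.

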